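# Fit the charged battery in the sloped dock and latch it

### The arm

A 7-joint arm with a two-finger parallel gripper is mounted at the origin on the work surface. World frame = base frame: x ahead of the robot, y to its left, z up, the work surface at z = 0. Lengths are in m, angles in rad, forces in N, time in s.
With the tool pointing down it reaches from about 0.4 to 0.925 m from the base axis. Payload 5.6 kg.
Tool frame: the origin (TCP) lies between the finger pads; the fingertips stand 11 mm ahead of it and the grasp point (between the pads) lies 8 mm behind it (env.nose_length is the distance from the TCP to the fingertips, in m); y points along the fingers, x is the direction in which the jaws open and shut, and the axes are right-handed (so a half turn about y gives the same grasp; the last joint's range is limited). The gripper opens to 85 mm and grips with 20 to 120 N. Pads are 22 mm wide; open, the fingers measure 114 mm over their backs; the gripper's body (76 mm by 85 mm) begins 54 mm behind the grasp point. The pads swing forward as they close: fully open they stand 13 mm farther back than shut.
Start: joints at [1.29, 0.468, -0.012, 1.603, 0.006, 1.071, -0.056], TCP at [0.153, -0.632, 0.213] pointing down, gripper open.
Joint ranges: [-2.53, 2.53], [-0.31, 2.02], [-1.57, 1.55], [0.28, 2.44], [-1.29, 4.43], [0.15, 1.84], [-2.92, 2.92]. Speed limits (rad/s): [2.57, 2.57, 3.14, 3.14, 3.14, 3.14, 3.14].

### API

Orientations are given as a unit quaternion [w, x, y, z].
In Python, from cell import env gives the robot as it stands.
- The arm moves only by the tool drive_tool, never from a script. Its argument "commands" is a list of rows, each an object with "dp": the shift along the tool's x, y, z in cm, a list of three; "rot": the turn, a rotation vector about the tool's x, y, z in degrees, a list of three; "grip": the closure, from 0 (fully open) to 1 (shut). In form: [{"dp": [dx, dy, dz], "rot": [rx, ry, rz], "grip": grip}, ...]. A call has 1 to 12 rows; each row is the pose to reach, as a shift and turn from the pose commanded when the call began, along the tool's axes at that moment; what a row does not reach only later rows make up. A row lasts 1/10 s, in which the tool goes at most 50 mm and 8.59 degrees, less where a joint would pass 70% of its speed; a pose out of reach is approached as far as the arm can. A call with a gripper value outside its range is refused whole. The fingers move at their own pace and stop on an object; "grip_force" is the grip in N (left out, the last holds). Time passes only in rows, so rows that repeat a pose let the fingers close. It gives the time, the measured TCP pose, the force and the opening at its end, in the units of the state.
- env.observe(): the state, without advancing time (a new reading comes with each control period).
- env.camera(name): name is "side" or "top" or "wrist"; returns (picture, depth): 480x640x3 uint8, red, green, blue; 480x640 float32, m along the optical axis (not along the pixel's ray), 0 where there is no reading.
- env.calibration(name): a dict with "K" (3x3 intrinsics, pixels), "k1" (the pictures are not rectified: a ray, as slopes to the right and down, at radius r is drawn at 1 + k1 r^2 times it, then the intrinsics apply), "world_from_camera" (4x4, takes a point from camera to world coordinates); the wrist camera has in their place "mount" (4x4, takes a point from camera to tool coordinates, whose origin is the TCP and whose axes are the tool frame's). Camera axes: x right, y up, looking along -z (the intrinsics and any distortion apply to the point x, -y, -z); pixel columns grow to the right and rows downward; lengths in m; the calibration is good to about 2 mm. A picture is of the moment at which its call begins: read the wrist's pose just before it. calibration takes no time and is no camera call.
- env.close_job(): hands the job in, once; it reports no verdict.
Trained networks look in the newest picture that a camera, given by its name, has taken for a name from the list of things; names that differ only in an ending like _2 or _b are one class to them, and where a whole thing is asked for, a point or a joint stands for the part that bears it (a point fixed in the world has none). Each returns a list of dicts, best first, with "conf" (0 to 1); they miss things now and then, are a little off and sometimes report something else, mostly with a low value. They report only what shows in the picture. A call takes as long as a camera call. They do not tell look-alikes from the thing itself.
- env.silhouettes(thing, camera): "region" (480x640 bool, what is visible of it) and "box" ([left, top, right, bottom] in pixels, round what is visible of it).
The state is a dict: "time_s": time; "joints": joint angles; "joint_velocities": joint speeds; "joint_torque": joint torques, N m; "ee_pos": TCP position; "tcp_rot": TCP orientation; "contact_force": force on the tool from outside, world axes, zero at the start; "ft_torque": the same for the moment, N m; "finger_gap": opening from 0.0 (shut) to 1.0 (fully open).
Only numpy, scipy, OpenCV 4.12 (cv2) and the standard library are available. Lean on these libraries where they do the work, as an engineer would, in place of code of your own. Each camera call takes 0.05 s, during which the arm holds its last target. There are 200 camera calls.

### The job

Pick up the charged battery (green grip), press it fully home into the empty bay of the sloped dock until its shoulders are flush with the dock's face, and then slide the yellow latch all the way across so that it locks the battery in. Leave the flat battery (red grip) and the other things on the bench where they are.

Things in the scene. Friction and masses are not known exactly. Their poses are not given: they have to be found in the camera images.
- charged: Charged battery, loose, about 130 g: dark block 64 (x) x 44 (y) x 20 (z) mm with a green grip fin on the middle of its top, 44 (x) x 14 (y) x 28 (z) mm; 48 mm high in all. Origin: centre of its underside, z up through the fin. Fits the bay either way round. Starts standing on the bench, fin up; it and the flat one may swap places.
- spent: Flat battery, same shape as the charged one but with a red grip fin. Origin: centre of its underside. To be left alone.
- bay: Recess in the dock's sloped grey face, 67 (x) x 47 (y) mm, 20 mm deep, 3 mm lead-in chamfer. Origin: centre of the recess floor. z: square out of the face, leaning 30 degrees from vertical, away from the robot; x: up the slope; y: across the face. The face is at z = 20 mm. Pressed home, a battery's underside is on the floor and its shoulders (top of the dark block) are flush with the face.
- latch (a joint): Travel in m of the yellow sliding latch, along the bay's +y: 0 = fully open (starts at 0 to 0.006), 0.028 = fully across, its tip 10 mm over the battery's shoulder. Stays where it is left (about 2 N to move). Its 4 mm plate runs 1.7 mm above the face, so a battery that stands proud blocks it.
- latch_tab (a point): Middle of the top edge of the latch's upright yellow thumb tab, 30 (bay x) x 8 (bay y) mm, 22 mm tall on the latch plate; its top is 27.5 mm above the face. In the bay's frame: x = 0, y = -70 mm + latch travel, z = 47.5 mm. The plate reaches from 30 mm on the +y side of this point to 10 mm on its -y side.
- tape: Roll of brown packing tape lying flat, 96 mm across, 48 mm high. Leave alone.
- carton: Small cardboard carton 90 x 120 x 60 mm, to the right. Leave alone.
- contact (a joint): Travel in m of the white contact block with brass strips in the recess: 0 = it stands 6 mm proud of the recess floor, 0.006 = pressed level with the floor. It goes down stiffly (about 9 N) and stays down. So a battery just laid in stands 6 mm proud of the face until it is pressed home.
- dock: The black dock, fixed to the bench, its high back to the robot; place and yaw vary. Origin: on the bench, 62 mm straight below the bay's origin; z up. Its sloped face spans, in the bay's frame, x -65..65 and y -125..85 mm. Two black guide strips 7 mm high on the face at bay x = +-25, y -100..-38 mm lead the latch.
Things that resemble listed ones, but are neither listed nor needed, are in the scene too. What is shaped like the charged but turquoise or white is not meant.

How it is judged:
On the way, in this order (a step that is already met when the one before it is completed fails the run):
1. the charged battery is pressed home, flush in the bay, while the latch is still open (z of charged in the frame of bay between -0.003 and 0.002 m and distance between charged and bay below 0.005 m and angle between the z axis of charged and the z axis of bay, either way round below 0.06 rad and value of joint latch below 0.012 m), for 0.2 s.
2. the latch is slid across over the flush battery (value of joint latch above 0.024 m and z of charged in the frame of bay below 0.002 m), for 0.2 s.
At the end, for the whole second after the job is handed in: The charged battery is seated in the bay, its underside within 2 mm of the recess floor (shoulders flush with the face), within 5 mm of the bay's centre and square to it within 0.06 rad, at rest, and the latch is at least 24 mm (of 28) across (all of step 2 and z of charged in the frame of bay above -0.003 m and distance between charged and bay below 0.005 m and angle between the z axis of charged and the z axis of bay, either way round below 0.06 rad and linear speed of charged below 0.02 m/s); the robot touches nothing.
It fails at once if the flat battery is moved more than 25 mm (distance of spent from where it was at the start of the episode above 0.025 m).
It fails at once if the tape or the carton is moved more than 40 mm (distance of any of tape, carton from where it was at the start of the episode above 0.04 m).
It also fails if it takes over 58 s, if anything falls off the work surface, if the arm or the gripper's body presses on something with over 40 N, if the wrist force passes 120 N, or if a joint passes its speed limit or range.

## Working session

There is one attempt and no reset: what is moved stays moved. The work goes in short steps, Python scripts to look and compute and a tool call to move; the robot and the scene stay as the last step left them, time stands still between calls to the robot, and variables do not carry over. Pictures are saved under pics/ and viewed, about 8 in all and at most 12, crops included, and the job is handed in when it is done.

Besides the shell and the picture viewer there is one more tool, called after "Emit:" as a command line: name --argument value ..., lists and objects as JSON in quotes. drive_tool: Moves the arm, as the interface text tells. Its arguments: {"type":"object","properties":{"commands":{"type":"array"},"grip_force":{"type":"number"}},"required":["commands"]}

```bash
mkdir -p pics; ls; cat > h.py <<'E'
import numpy as np, cv2
from scipy.spatial.transform import Rotation as R
from cell import env
def T_tool(s=None):
    s=s or env.observe(); q=s["tcp_rot"]; T=np.eye(4)
    T[:3,:3]=R.from_quat([q[1],q[2],q[3],q[0]]).as_matrix(); T[:3,3]=s["ee_pos"]; return T
def snap(name,fn=None):
    T=T_tool(); im,d=env.camera(name); c=env.calibration(name)
    M=c["world_from_camera"] if "world_from_camera" in c else T@np.array(c["mount"])
    if fn: cv2.imwrite("pics/"+fn,im[:,:,::-1])
    K=np.array(c["K"]); k1=c["k1"]
    v,u=np.mgrid[0:480,0:640].astype(np.float32)
    p=cv2.undistortPoints(np.stack([u.ravel(),v.ravel()],1)[:,None].astype(np.float64),K,np.array([k1,0,0,0.])).reshape(480,640,2)
    P=np.stack([p[...,0]*d,-p[...,1]*d,-d,np.ones_like(d)],-1)@np.array(M).T
    P=P[...,:3]; P[d<=0]=np.nan
    return im,d,P
E
python3 - <<'E'
from h import *
s=env.observe(); print(s["time_s"],s["ee_pos"],s["tcp_rot"])
a=snap("top","top1.png"); 
np.savez("top.npz",im=a[0],P=a[2])
for t in ["charged","spent","bay","latch","dock"]:
    for r in env.silhouettes(t,"top")[:4]:
        m=r["region"]; print(t,round(r["conf"],2),r["box"],np.nanmedian(a[2][m],0).round(3),np.nanmax(a[2][m][:,2]).round(3),np.median(a[0][m],0))
b=snap("side","side1.png"); np.savez("side.npz",im=b[0],P=b[2])
E
```

```text
pics
0.0 [ 0.15288116 -0.631142    0.2121075 ] [ 0.5561281  -0.55540176  0.43771895 -0.43663777]
charged 0.88 [253.5, 213.6, 272.5, 237.6] [0.62  0.052 0.021] 0.054 [230. 229. 221.]
charged 0.69 [243.0, 250.7, 266.2, 279.8] [0.512 0.072 0.02 ] 0.054 [76. 95. 85.]
charged 0.66 [205.2, 239.3, 224.8, 271.5] [0.541 0.172 0.02 ] 0.056 [ 64.  157.5 150.5]
spent 0.98 [157.6, 258.7, 179.2, 291.2] [0.498 0.287 0.02 ] 0.054 [100.  56.  48.]
bay 0.69 [292.2, 209.0, 388.9, 287.3] [ 0.55  -0.146  0.086] 0.117 [110. 103. 101.]
latch 0.73 [180.7, 159.4, 218.3, 197.3] [0.753 0.225 0.04 ] 0.055 [111.  78.  52.]
latch 0.66 [322.5, 225.1, 337.0, 247.0] [ 0.576 -0.116  0.088] 0.113 [185. 138.  42.]
dock 0.86 [292.1, 209.7, 389.4, 296.2] [ 0.538 -0.142  0.08 ] 0.117 [110. 102. 100.]
dock 0.27 [320.4, 223.4, 337.2, 246.8] [ 0.576 -0.116  0.088] 0.113 [184. 138.  42.]
```

```bash
python3 -c "
import cv2,numpy as np
a=cv2.imread('pics/top1.png');b=cv2.imread('pics/side1.png')
"
```

```text
(no output)
```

View pics/top1.png

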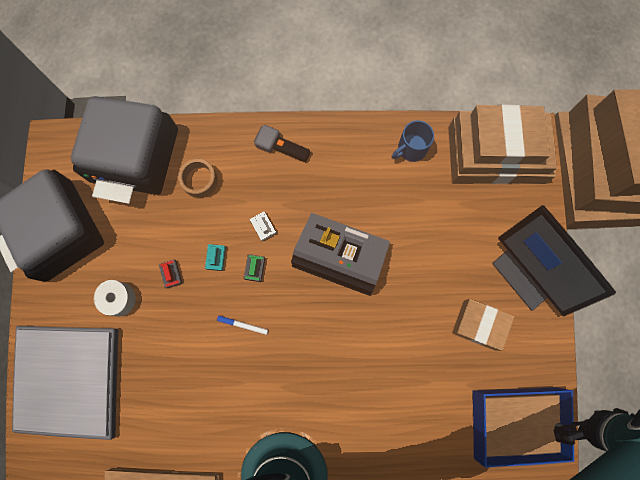

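View pics/side1.png

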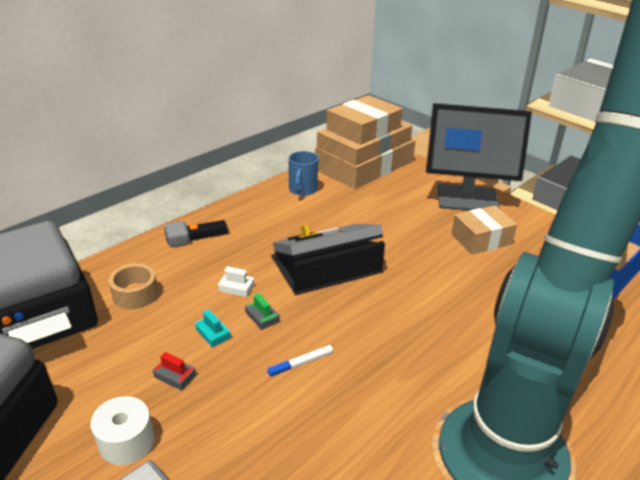

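The top view shows the green-fin battery at pixel (255,268), red at (170,272), look-alikes at (215,257) and (263,225). The dock is at (342,254) with its latch at (328,237) and the empty bay at about (349,251). The side view confirms this layout.

```bash
cat >> h.py <<'E'
def pca(q):
    q=q[np.isfinite(q).all(1)]; c=np.median(q,0); w,v=np.linalg.eigh(np.cov((q-c)[:,:2].T)); return c,np.degrees(np.arctan2(v[1,1],v[0,1])),np.sqrt(w)
def move(Tg,T=None):
    "print the shift in cm and turn in deg to reach Tg"
    T=T_tool() if T is None else T; D=np.linalg.inv(T)@Tg
    print("dp cm",(D[:3,3]*100).round(2),"rot deg",np.degrees(R.from_matrix(D[:3,:3]).as_rotvec()).round(2))
def pose(p,x,z):
    z=np.array(z,float)/np.linalg.norm(z); x=np.array(x,float); x-=z*(x@z); x/=np.linalg.norm(x)
    T=np.eye(4); T[:3,:3]=np.stack([x,np.cross(z,x),z],1); T[:3,3]=p; return T
E
python3 - <<'E'
from h import *
for n in ["top","side"]:
    f=np.load(n+".npz"); im=f["im"]; P=f["P"]
    h=cv2.cvtColor(im,cv2.COLOR_RGB2HSV)
    g=(h[...,0]>50)&(h[...,0]<75)&(h[...,1]>110)&(np.abs(P[...,0]-.51)<.06)&(np.abs(P[...,1]-.07)<.06)
    y=(h[...,0]>17)&(h[...,0]<30)&(h[...,1]>150)&(P[...,2]>.07)&(np.abs(P[...,1]+.12)<.06)
    print(n,g.sum(),pca(P[g]),"top",pca(P[g&(P[...,2]>.04)]) if g.sum() else 0)
    print("latch",y.sum(),pca(P[y]),np.nanmax(P[y][:,2]))
# dock face plane (top)
f=np.load("top.npz");P=f["P"];m=np.zeros((480,640),bool);m[205:300,288:395]=1;m&=P[...,2]>.045
q=P[m]; 
best=None;rng=np.random.default_rng(0)
for _ in range(500):
    a,b,c=q[rng.choice(len(q),3,False)];n=np.cross(b-a,c-a);l=np.linalg.norm(n)
    if l<1e-5: continue
    n/=l; n*=np.sign(n[2]); i=np.abs((q-a)@n)<.003
    if abs(n[2]-.866)<.06 and(best is None or i.sum()>best.sum()): best=i
F=q[best];c=F.mean(0);n=np.linalg.svd(F-c)[2][2];n*=np.sign(n[2]);print("plane",len(F),c,n,"yaw",np.degrees(np.arctan2(n[1],n[0])))
print(cv2.minAreaRect(F[:,:2].astype(np.float32)*1000))
print(T_tool().round(3))
yaw=np.radians(-3)
move(pose([.45,-.25,.32],[0,1,0],[0,0,-1])); move(pose([.45,-.25,.32],[0,-1,0],[0,0,-1]));print(np.array(env.calibration("wrist")["mount"]).round(3))
E
```

```text
top 149 (array([0.51389045, 0.07523947, 0.04346284]), np.float64(169.27073662498802), array([0.00714426, 0.01967442])) top (array([0.51483164, 0.07515124, 0.04654256]), np.float64(170.83387764750654), array([0.00367062, 0.01258863]))
latch 236 (array([ 0.57471698, -0.1156428 ,  0.08845359]), np.float64(51.16714693410553), array([0.01076504, 0.0142476 ])) 0.11330568603914726
side 290 (array([0.50324821, 0.08254429, 0.03567521]), np.float64(178.52948163029845), array([0.0056618 , 0.01544604])) top (array([0.51261715, 0.08062992, 0.04551933]), np.float64(169.32226715796136), array([0.00408987, 0.01301125]))
latch 120 (array([ 0.57763533, -0.10212432,  0.09372423]), np.float64(147.3642232198067), array([0.00852676, 0.0125467 ])) 0.11144288638639366
plane 2390 [ 0.55566316 -0.15057922  0.0811443 ] [ 0.46781225 -0.17633885  0.86605791] yaw -20.653614685108728
((558.9298095703125, -148.50070190429688), (210.60557556152344, 116.4437026977539), 68.98198699951172)
[[ 0.236 -0.     0.972  0.153]
 [-0.972  0.     0.236 -0.632]
 [-0.    -1.    -0.     0.213]
 [ 0.     0.     0.     1.   ]]
dp cm [-30.1  -10.7   37.84] rot deg [ -14.36 -120.05 -120.06]
dp cm [-30.1  -10.7   37.84] rot deg [-89.53  10.71  10.68]
[[ 1.     0.    -0.     0.001]
 [-0.     0.309 -0.951 -0.16 ]
 [ 0.     0.951  0.309  0.08 ]
 [ 0.     0.     0.     1.   ]]
```

```bash
cat >> h.py <<'E'
def pose(p,x,a):  # approach = tool y
    a=np.array(a,float)/np.linalg.norm(a); x=np.array(x,float); x-=a*(x@a); x/=np.linalg.norm(x)
    T=np.eye(4); T[:3,:3]=np.stack([x,a,np.cross(x,a)],1); T[:3,3]=p; return T
E
python3 - <<'E'
from h import *
t=np.radians(-100); x=[np.cos(t),np.sin(t),0]
move(pose([.42,-.38,.24],x,[0,0,-1]));move(pose([.47,-.2,.24],x,[0,0,-1])); move(pose([.513,.077,.19],x,[0,0,-1]))
E
```

```text
dp cm [-18.17  -2.71  31.87] rot deg [ 1.000e-02  2.362e+01 -2.000e-02]
dp cm [-34.48  -2.7   40.97] rot deg [ 1.000e-02  2.362e+01 -2.000e-02]
dp cm [-60.39   2.31  51.67] rot deg [ 1.000e-02  2.362e+01 -2.000e-02]
```

Emit:
drive_tool --commands '[{"dp": [-18.2, -2.7, 31.9], "rot": [0, 23.6, 0], "grip": 0}, {"dp": [-18.2, -2.7, 31.9], "rot": [0, 23.6, 0], "grip": 0}, {"dp": [-18.2, -2.7, 31.9], "rot": [0, 23.6, 0], "grip": 0}, {"dp": [-18.2, -2.7, 31.9], "rot": [0, 23.6, 0], "grip": 0}, {"dp": [-18.2, -2.7, 31.9], "rot": [0, 23.6, 0], "grip": 0}, {"dp": [-18.2, -2.7, 31.9], "rot": [0, 23.6, 0], "grip": 0}, {"dp": [-34.5, -2.7, 41], "rot": [0, 23.6, 0], "grip": 0}, {"dp": [-34.5, -2.7, 41], "rot": [0, 23.6, 0], "grip": 0}, {"dp": [-34.5, -2.7, 41], "rot": [0, 23.6, 0], "grip": 0}, {"dp": [-60.4, 2.3, 51.7], "rot": [0, 23.6, 0], "grip": 0}, {"dp": [-60.4, 2.3, 51.7], "rot": [0, 23.6, 0], "grip": 0}, {"dp": [-60.4, 2.3, 51.7], "rot": [0, 23.6, 0], "grip": 0}]'

```text
time_s: 1.55
ee_pos: [0.4639, -0.1422, 0.2192]
tcp_rot: [-0.455, 0.454, -0.541, 0.542]
contact_force: [1.9, -0.6, 0.1]
finger_gap: 1.006
```

```bash
python3 - <<'E'
from h import *
a=snap("wrist","w1.png"); np.savez("w1.npz",im=a[0],P=a[2])
t=np.radians(-100); x=[np.cos(t),np.sin(t),0]
move(pose([.513,.077,.17],x,[0,0,-1]))
E
```

```text
dp cm [-21.44   4.94   1.32] rot deg [ 0.03  0.65 -0.28]
```

View pics/w1.png

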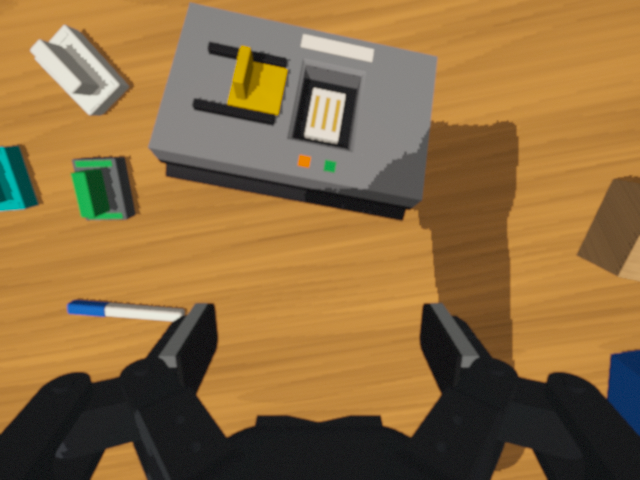

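The wrist view shows the dock face with the empty bay at (327,110), the latch tab at (243,72), and the green battery at (103,188).

```bash
cat > dock.py <<'E'
from h import *
def fit(P,im,mask):
    q=P[mask]; c=np.nanmedian(q,0); 
    rng=np.random.default_rng(0); q=q[np.isfinite(q).all(1)]; best=None
    for _ in range(400):
        a,b,d=q[rng.choice(len(q),3,False)];n=np.cross(b-a,d-a);l=np.linalg.norm(n)
        if l<1e-6: continue
        n/=l;n*=np.sign(n[2]);i=np.abs((q-a)@n)<.0015
        if abs(n[2]-.866)<.05 and (best is None or i.sum()>best.sum()): best=i
    F=q[best];c=F.mean(0);n=np.linalg.svd(F-c,full_matrices=False)[2][2];n*=np.sign(n[2])
    yaw=np.arctan2(n[1],n[0]); e=np.array([np.sin(yaw),-np.cos(yaw),0]); # bay y approx
    x=np.cross(e,n)
    uv=np.stack([(F-c)@x,(F-c)@e],1).astype(np.float32)*1000
    r=cv2.minAreaRect(uv); ang=r[2]; ang=ang-90*round(ang/90)
    print("plane",c,n,"tilt",np.degrees(np.arccos(n[2])),"yaw",np.degrees(yaw),"rect",r,"ang",ang)
    return c,n,x,e,r,ang
E
python3 - <<'E'
from dock import *
f=np.load("w1.npz");im=f["im"];P=f["P"]
m=np.zeros((480,640),bool);m[0:225,145:440]=1;m&=P[...,2]>.04
c,n,x,e,r,ang=fit(P,im,m)
a=np.radians(ang)
ex=np.cos(a)*x+np.sin(a)*e; ey=-np.sin(a)*x+np.cos(a)*e   # bay x,y
ctr=c+(r[0][0]*x+r[0][1]*e)/1000
bay=ctr+.020*ey-.020*n
print("ex",ex,"ey",ey,"bay from outline",bay)
D=(P-bay)@np.stack([ex,ey,n],1)   # bay coordinates
ins=m&(np.abs(D[...,0])<.05)&(np.abs(D[...,1])<.05)&(D[...,2]<.014)
d=D[ins];print("recess x",np.percentile(d[:,0],[.5,1,50,99,99.5]),"y",np.percentile(d[:,1],[.5,1,50,99,99.5]),"floor z",np.percentile(d[:,2],[2,20,50,80]))
hs=cv2.cvtColor(im,cv2.COLOR_RGB2HSV)
y=m&(hs[...,0]>17)&(hs[...,0]<30)&(hs[...,1]>150)
d=D[y];tab=d[d[:,2]>.035];print("tab",np.percentile(tab,[2,50,98],axis=0).round(4),"plate",np.percentile(d,[2,50,98],axis=0).round(4))
tt=d[d[:,2]>.045];print("tabtop",len(tt),np.percentile(tt,[2,50,98],axis=0).round(4))
# face hole via rows of face px: edges of inner hole
on=m&(np.abs(D[...,2]-.02)<.0015)
for rng_ in np.arange(-.02,.021,.01):
    k=on&(np.abs(D[...,0]-rng_)<.002); yy=np.sort(D[k][:,1]); 
    lo=yy[yy<-0.005].max() if (yy<-.005).any() else 0; hi=yy[yy>.005].min(); print("x",rng_.round(2),"y hole",lo.round(4),hi.round(4))
for rng_ in np.arange(-.015,.016,.01):
    k=on&(np.abs(D[...,1]-rng_)<.002); yy=np.sort(D[k][:,0]); print("y",rng_.round(3),"x hole",yy[yy<0].max().round(4),yy[yy>0].min().round(4))
np.savez("bay.npz",B=np.block([[np.stack([ex,ey,n],1),bay[:,None]],[np.array([[0,0,0,1.]])]]))
# battery
g=(hs[...,0]>50)&(hs[...,0]<75)&(hs[...,1]>110)&(P[...,2]>.044)&(P[...,1]>.02)
print("fin top",g.sum(),pca(P[g]),cv2.minAreaRect(P[g][:,:2].astype(np.float32)*1000))
E
```

```text
plane [ 0.5589833  -0.14605533  0.08117003] [ 0.46658421 -0.17717549  0.86654949] tilt 29.939889494323182 yaw -20.793214682038883 rect ((-4.680469512939453, -0.00323486328125), (211.1217041015625, 132.21885681152344), 89.68272399902344) ang -0.3172760009765625
ex [-0.80813094  0.31279392  0.4990835 ] ey [-0.35947677 -0.93314994  0.00276371] bay from outline [ 0.54625492 -0.16261161  0.06155834]
recess x [-0.03478067 -0.03464224 -0.0060095   0.02430005  0.02472284] y [-0.02339632 -0.02332938  0.00018041  0.0236423   0.02370023] floor z [-1.06213101e-03  1.84423373e-05  4.81633880e-03  6.64243823e-03]
tab [[-0.0134 -0.0689  0.0355]
 [ 0.0037 -0.0641  0.0469]
 [ 0.0154 -0.0613  0.0486]] plate [[-0.0212 -0.074   0.0063]
 [ 0.0038 -0.0555  0.026 ]
 [ 0.0221  0.0009  0.0481]]
tabtop 447 [[-0.0135 -0.069   0.0454]
 [ 0.0016 -0.065   0.0473]
 [ 0.0152 -0.0614  0.0486]]
x -0.02 y hole -0.025 0.0245
x -0.01 y hole -0.0245 0.0251
x 0.0 y hole -0.0242 0.0238
x 0.01 y hole -0.0244 0.0236
x 0.02 y hole -0.0244 0.0242
y -0.015 x hole -0.0343 0.0346
y -0.005 x hole -0.0331 0.0354
y 0.005 x hole -0.0336 0.0358
y 0.015 x hole -0.0344 0.0349
fin top 701 (array([0.51771985, 0.07407811, 0.04711314]), np.float64(170.9546295081047), array([0.00406915, 0.01236741])) ((516.9369506835938, 74.86143493652344), (14.301948547363281, 43.045814514160156), 80.5068359375)
```

Emit:
drive_tool --commands '[{"dp": [-21.4, 4.0, 1.3], "rot": [0, 0.6, 0], "grip": 0}, {"dp": [-21.4, 4.0, 1.3], "rot": [0, 0.6, 0], "grip": 0}, {"dp": [-21.4, 4.0, 1.3], "rot": [0, 0.6, 0], "grip": 0}, {"dp": [-21.4, 4.0, 1.3], "rot": [0, 0.6, 0], "grip": 0}, {"dp": [-21.4, 4.0, 1.3], "rot": [0, 0.6, 0], "grip": 0}, {"dp": [-21.4, 4.0, 1.3], "rot": [0, 0.6, 0], "grip": 0}]'

```text
time_s: 2.2
ee_pos: [0.5134, 0.0679, 0.1786]
tcp_rot: [0.454, -0.453, 0.543, -0.542]
contact_force: [0.1, -1.1, 0.7]
finger_gap: 1.0
```

```bash
python3 - <<'E'
from h import *
im,d,P=snap("wrist","w2.png")
hs=cv2.cvtColor(im,cv2.COLOR_RGB2HSV)
g=(hs[...,0]>50)&(hs[...,0]<75)&(hs[...,1]>110)&(P[...,2]>.044)&(np.abs(P[...,1]-.075)<.05)
r=cv2.minAreaRect(P[g][:,:2].astype(np.float32)*1000)
print("fin top",g.sum(),pca(P[g]),r)
c=np.array(r[0])/1000
t=np.radians(-99.5); x=[np.cos(t),np.sin(t),0]
for z in [.08,.036]: move(pose([*c,z],x,[0,0,-1]))
E
```

```text
fin top 800 (array([0.51786018, 0.07587436, 0.04742087]), np.float64(171.06394762080865), array([0.00403579, 0.01251678])) ((516.967529296875, 76.11990356445312), (14.0480318069458, 43.18626403808594), 81.26265716552734)
dp cm [-1.12  9.87  0.17] rot deg [ 0.04 -0.91  0.01]
dp cm [-1.12 14.27  0.17] rot deg [ 0.04 -0.91  0.01]
```

Emit:
drive_tool --commands '[{"dp": [-1.1, 4.9, 0.2], "rot": [0, -1.6, 0], "grip": 0}, {"dp": [-1.1, 9.8, 0.2], "rot": [0, -1.6, 0], "grip": 0}, {"dp": [-1.1, 9.8, 0.2], "rot": [0, -1.6, 0], "grip": 0}, {"dp": [-1.1, 9.8, 0.2], "rot": [0, -1.6, 0], "grip": 0}, {"dp": [-1.1, 9.8, 0.2], "rot": [0, -1.6, 0], "grip": 0}]'

```text
time_s: 2.75
ee_pos: [0.5194, 0.0742, 0.0836]
tcp_rot: [-0.46, 0.458, -0.537, 0.539]
contact_force: [1.4, -0.3, 1.1]
finger_gap: 1.0
```

```bash
python3 - <<'E'
from h import *
print(env.observe()["ee_pos"])
t=np.radians(-98.8); x=[np.cos(t),np.sin(t),0]
move(pose([.517,.0757,.036],x,[0,0,-1]))
E
```

```text
[0.51942259 0.07417553 0.0836452 ]
dp cm [-0.11  4.76 -0.28] rot deg [-0.24 -0.27 -0.04]
```

Emit:
drive_tool --commands '[{"dp": [-0.1, 2.4, -0.2], "rot": [0, -0.3, 0], "grip": 0}, {"dp": [-0.1, 4.7, -0.2], "rot": [0, -0.3, 0], "grip": 0.3}, {"dp": [-0.1, 4.7, -0.2], "rot": [0, -0.3, 0], "grip": 0.3}, {"dp": [-0.1, 4.7, -0.2], "rot": [0, -0.3, 0], "grip": 1}, {"dp": [-0.1, 4.7, -0.2], "rot": [0, -0.3, 0], "grip": 1}, {"dp": [-0.1, 4.7, -0.2], "rot": [0, -0.3, 0], "grip": 1}, {"dp": [-0.1, 4.7, -0.2], "rot": [0, -0.3, 0], "grip": 1}, {"dp": [-0.1, 4.7, -0.2], "rot": [0, -0.3, 0], "grip": 1}, {"dp": [-0.1, 4.7, -0.2], "rot": [0, -0.3, 0], "grip": 1}]' --grip_force 60

```text
time_s: 3.65
ee_pos: [0.5158, 0.0762, 0.0342]
tcp_rot: [-0.461, 0.461, -0.536, 0.536]
contact_force: [-0.6, -0.7, 0.6]
finger_gap: -0.003
```

```bash
python3 - <<'E'
from h import *
s=env.observe();print(s["time_s"],s["ee_pos"],s["finger_gap"]); print(T_tool().round(3))
E
```

```text
3.65 [0.51575003 0.07616871 0.03423344] -0.002754257446995868
[[-0.151  0.     0.989  0.516]
 [-0.989 -0.    -0.151  0.076]
 [-0.    -1.     0.     0.034]
 [ 0.     0.     0.     1.   ]]
```

The gripper shut without holding anything, so I'm looking.

```bash
python3 - <<'E'
from h import *
im,d,P=snap("wrist","w3.png")
hs=cv2.cvtColor(im,cv2.COLOR_RGB2HSV)
g=(hs[...,0]>50)&(hs[...,0]<75)&(hs[...,1]>110)&(np.abs(P[...,1]-.075)<.06)
print(pca(P[g]),env.observe()["finger_gap"])
E
```

```text
(array([0.53797879, 0.07339302, 0.03728046]), np.float64(84.29425571617789), array([0.00641057, 0.0070749 ])) 0.004203353557809181
```

View pics/w3.png

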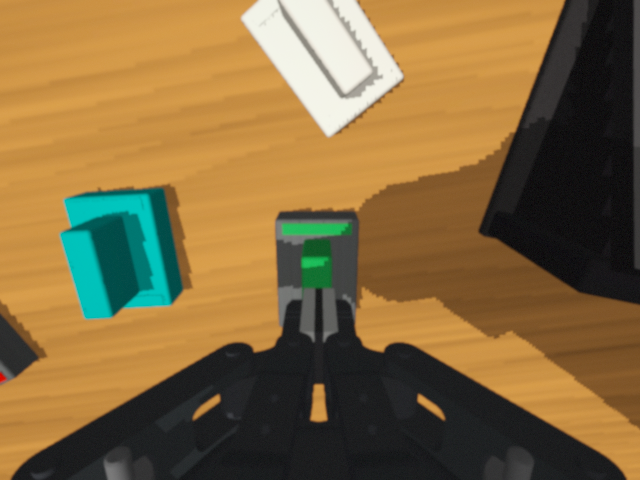

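```bash
python3 - <<'E'
from h import *
im,d,P=snap("wrist")
for v in range(215,420,8):
    print(v,[ (u,*P[v,u].round(3)) for u in (285,311,319,328)], im[v,311])
print(env.nose_length)
E
```

```text
215 [(285, np.float64(0.551), np.float64(0.088), np.float64(0.01)), (311, np.float64(0.549), np.float64(0.074), np.float64(0.01)), (319, np.float64(0.548), np.float64(0.07), np.float64(0.011)), (328, np.float64(0.547), np.float64(0.065), np.float64(0.009))] [51 54 51]
223 [(285, np.float64(0.549), np.float64(0.088), np.float64(0.02)), (311, np.float64(0.546), np.float64(0.075), np.float64(0.019)), (319, np.float64(0.546), np.float64(0.071), np.float64(0.02)), (328, np.float64(0.545), np.float64(0.066), np.float64(0.02))] [ 84 160 101]
231 [(285, np.float64(0.545), np.float64(0.088), np.float64(0.021)), (311, np.float64(0.542), np.float64(0.075), np.float64(0.019)), (319, np.float64(0.542), np.float64(0.071), np.float64(0.02)), (328, np.float64(0.542), np.float64(0.066), np.float64(0.021))] [ 35 189  93]
239 [(285, np.float64(0.54), np.float64(0.09), np.float64(0.019)), (311, np.float64(0.539), np.float64(0.076), np.float64(0.022)), (319, np.float64(0.538), np.float64(0.072), np.float64(0.022)), (328, np.float64(0.536), np.float64(0.067), np.float64(0.019))] [66 93 70]
247 [(285, np.f
[... 5253 characters left out ...]
loat64(0.1)), (319, np.float64(0.417), np.float64(0.09), np.float64(-0.0)), (328, np.float64(0.508), np.float64(0.073), np.float64(0.1))] [60 45 34]
407 [(285, np.float64(0.533), np.float64(0.081), np.float64(0.128)), (311, np.float64(0.507), np.float64(0.079), np.float64(0.102)), (319, np.float64(0.41), np.float64(0.091), np.float64(-0.001)), (328, np.float64(0.509), np.float64(0.073), np.float64(0.104))] [94 64 38]
415 [(285, np.float64(0.535), np.float64(0.08), np.float64(0.132)), (311, np.float64(0.403), np.float64(0.098), np.float64(-0.002)), (319, np.float64(0.404), np.float64(0.092), np.float64(-0.0)), (328, np.float64(0.509), np.float64(0.073), np.float64(0.108))] [165 114  56]
0.011
```

The pads shut above the fin. Depth puts the tips at about z = 0.058, when they should be at 0.023 for this TCP. The real fingers are therefore about 35 mm shorter than stated, or the pose reading is off. I'll check with the side camera before going lower.

```bash
python3 - <<'E'
from h import *
im,d,P=snap("side")
c=env.calibration("side");W=np.linalg.inv(np.array(c["world_from_camera"]));K=np.array(c["K"])
def proj(p):
    q=W@np.array([*p,1]); x=np.array([q[0]/-q[2],-q[1]/-q[2]]); x*=1+c["k1"]*(x@x); return (K[:2,:2]@x+K[:2,2]).round(1)
T=T_tool()
for k in (0.011,0,-.024): print(k,proj(T[:3,3]+T[:3,1]*k))
u,v=proj(T[:3,3]).astype(int)
cr=im[max(v-70,0):v+50,max(u-80,0):u+80]
cv2.imwrite("pics/s2.png",cv2.resize(cr,None,fx=5,fy=5,interpolation=cv2.INTER_CUBIC)[:,:,::-1]); print(u-80,v-70)
print(env.observe()["joints"])
E
```

```text
0.011 [261.8 307.7]
0 [261.7 303.6]
-0.024 [261.3 294.3]
181 233
[ 0.02244199  0.5418967  -0.28805138  2.01909732  0.25685674  0.61476196
 -2.15977081]
```

View pics/s2.png

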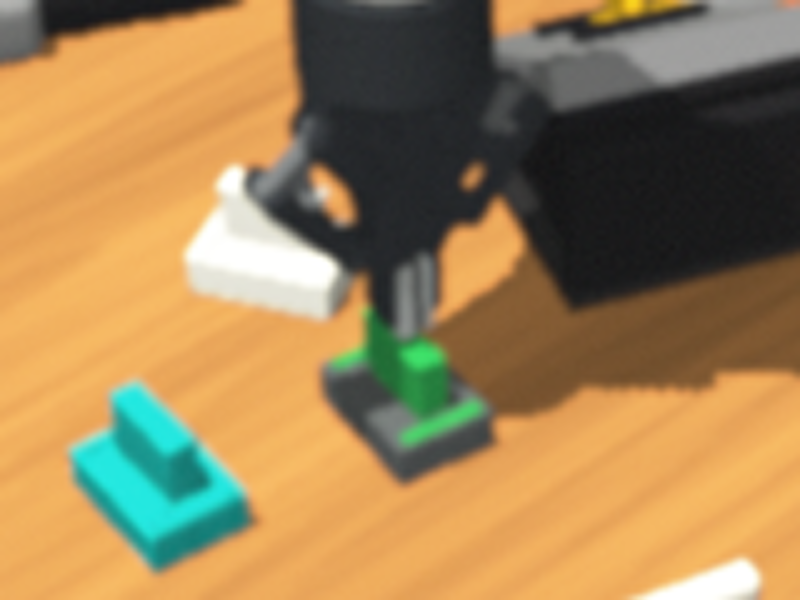

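The side view agrees. The shut pads at crop (410,320) sit on top of the green fin instead of around it. The stated nose length doesn't match what I see, so I'll open, go about 25 mm lower while watching force, and grip again.

Emit:
drive_tool --commands '[{"dp": [0, 0, 0.1], "rot": [0, 0, 0], "grip": 0.3}, {"dp": [0, 0, 0.1], "rot": [0, 0, 0], "grip": 0.3}, {"dp": [0, 0, 0.1], "rot": [0, 0, 0], "grip": 0.3}, {"dp": [0, 0, 0.1], "rot": [0, 0, 0], "grip": 0.3}, {"dp": [0, 0.6, 0.1], "rot": [0, 0, 0], "grip": 0.3}, {"dp": [0, 1.2, 0.1], "rot": [0, 0, 0], "grip": 0.3}, {"dp": [0, 1.8, 0.1], "rot": [0, 0, 0], "grip": 0.3}, {"dp": [0, 2.4, 0.1], "rot": [0, 0, 0], "grip": 0.3}, {"dp": [0, 2.4, 0.1], "rot": [0, 0, 0], "grip": 0.3}]'

```text
time_s: 4.7
ee_pos: [0.5158, 0.0758, 0.0089]
tcp_rot: [0.46, -0.461, 0.537, -0.536]
contact_force: [-0.9, 0.4, 0.0]
finger_gap: 0.7
```

Emit:
drive_tool --commands '[{"dp": [0, 0, 0], "rot": [0, 0, 0], "grip": 1}, {"dp": [0, 0, 0], "rot": [0, 0, 0], "grip": 1}, {"dp": [0, 0, 0], "rot": [0, 0, 0], "grip": 1}, {"dp": [0, 0, 0], "rot": [0, 0, 0], "grip": 1}, {"dp": [0, 0, 0], "rot": [0, 0, 0], "grip": 1}, {"dp": [0, 0, 0], "rot": [0, 0, 0], "grip": 1}]' --grip_force 80

```text
time_s: 5.3
ee_pos: [0.517, 0.0762, 0.0104]
tcp_rot: [-0.461, 0.46, -0.536, 0.537]
contact_force: [-0.1, 0.0, 2.5]
finger_gap: 0.144
```

```bash
python3 - <<'E'
from h import *
s=env.observe();print(s["ee_pos"],s["finger_gap"],s["contact_force"])
im,d,P=snap("wrist","w4.png");g=T_tool();np.save("grip.npy",g)
hs=cv2.cvtColor(im,cv2.COLOR_RGB2HSV)
k=(hs[...,0]>50)&(hs[...,0]<75)&(hs[...,1]>110)&(np.abs(P[...,1]-.075)<.06)&(P[...,2]>.03)
print("fin px",pca(P[k]),np.nanmax(P[k][:,0]))
E
```

```text
[0.51701947 0.07621241 0.01041205] 0.14404874829440278 [-0.06318442  0.02241966  2.47794848]
fin px (array([0.52265869, 0.07488767, 0.04734092]), np.float64(171.33954101545262), array([0.00387774, 0.01348047])) 0.5395188414710066
```

Emit:
drive_tool --commands '[{"dp": [0, -2, 0], "rot": [0, 0, 0], "grip": 1}, {"dp": [0, -6, 0], "rot": [0, 0, 0], "grip": 1}, {"dp": [0, -11, 0], "rot": [0, 0, 0], "grip": 1}, {"dp": [0, -16, 0], "rot": [0, 0, 0], "grip": 1}, {"dp": [0, -18, 0], "rot": [0, 0, 0], "grip": 1}, {"dp": [0, -18, 0], "rot": [0, 0, 0], "grip": 1}, {"dp": [0, -18, 0], "rot": [0, 0, 0], "grip": 1}]'

```text
time_s: 6.05
ee_pos: [0.5159, 0.0755, 0.1892]
tcp_rot: [0.46, -0.461, 0.537, -0.536]
contact_force: [0.2, -0.1, -2.3]
finger_gap: 0.143
```

```bash
python3 - <<'E'
from h import *
B=np.load("bay.npz")["B"]
s=env.observe();print(s["ee_pos"],s["finger_gap"],s["contact_force"])
im,d,P=snap("wrist","w5.png");T=T_tool()
Q=(P-T[:3,3])@T[:3,:3]
k=(np.abs(Q[...,0])<.035)&(np.abs(Q[...,2])<.05)&(Q[...,1]<.03)&(Q[...,1]>-.05)
top=k&(np.abs(Q[...,1]-(-.010))<.003); print("shoulder",np.percentile(Q[top],[1,50,99],axis=0).round(4),"plane fit y vs x,z:",np.linalg.lstsq(np.c_[Q[top][:,[0,2]],np.ones(top.sum())],Q[top][:,1],rcond=None)[0].round(4))
r=cv2.minAreaRect(Q[top][:,[0,2]].astype(np.float32)*1000);print(r)
hs=cv2.cvtColor(im,cv2.COLOR_RGB2HSV);f=(hs[...,0]>50)&(hs[...,0]<75)&(hs[...,1]>110)&k&(Q[...,1]<-.03)
print("fin",f.sum(),np.percentile(Q[f],[1,50,99],axis=0).round(4))
n=B[:3,2]
for h in (.09,.05): print(h);move(pose(B[:3,3]+n*(h+.010),B[:3,1],-n))
E
```

```text
[0.51588663 0.07545854 0.18924167] 0.1429058141854177 [ 0.23559557 -0.0679863  -2.31409564]
shoulder [[-0.0209 -0.0118  0.0008]
 [ 0.0004 -0.01    0.0217]
 [ 0.0221 -0.0076  0.0321]] plane fit y vs x,z: [ 0.0041 -0.004  -0.0099]
((0.5819320678710938, 15.705965995788574), (33.87091064453125, 44.14665603637695), 89.76335906982422)
fin 3313 [[-0.0059 -0.044  -0.02  ]
 [ 0.0004 -0.0378  0.0046]
 [ 0.0071 -0.0311  0.0223]]
0.09
dp cm [24.1   4.01 11.55] rot deg [-29.68  12.11   3.16]
0.05
dp cm [23.68  7.48  9.61] rot deg [-29.68  12.11   3.16]
```

View pics/w5.png

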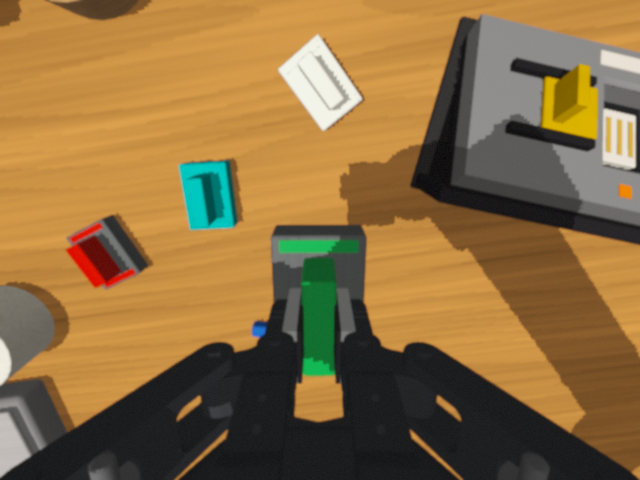

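The battery is held square in the tool, centred within 1 mm, with its underside 10 mm ahead of the TCP. Moving to above the bay.

Emit:
drive_tool --commands '[{"dp": [5, 0.5, 3], "rot": [-8, 3.2, 0.8], "grip": 1}, {"dp": [10, 1, 6], "rot": [-16, 6.4, 1.6], "grip": 1}, {"dp": [15, 2, 9], "rot": [-24, 9.7, 2.5], "grip": 1}, {"dp": [20, 3, 11.5], "rot": [-29.7, 12.1, 3.2], "grip": 1}, {"dp": [24.1, 4, 11.5], "rot": [-29.7, 12.1, 3.2], "grip": 1}, {"dp": [24.1, 4, 11.5], "rot": [-29.7, 12.1, 3.2], "grip": 1}, {"dp": [24.1, 4, 11.5], "rot": [-29.7, 12.1, 3.2], "grip": 1}, {"dp": [24.1, 4, 11.5], "rot": [-29.7, 12.1, 3.2], "grip": 1}]'

```text
time_s: 6.9
ee_pos: [0.5931, -0.1787, 0.1482]
tcp_rot: [0.283, -0.49, 0.714, -0.412]
contact_force: [0.6, 0.5, -1.0]
finger_gap: 0.141
```

```bash
cat > st.py <<'E'
from h import *
B=np.load("bay.npz")["B"];n=B[:3,2]
def st():
    T=T_tool();C=T.copy();C[:3,3]+=T[:3,1]*.010
    L=np.linalg.inv(B)@C; s=env.observe()
    print("t",s["time_s"],"battery in bay mm",(L[:3,3]*1000).round(1),"y,tool-> ",L[:3,0].round(3),L[:3,1].round(3),"F bay",(B[:3,:3].T@s["contact_force"]).round(1),"gap",s["finger_gap"])
    return T
def goal(h,dx=0,dy=0): return pose(B[:3,3]+n*(h+.010)+B[:3,0]*dx+B[:3,1]*dy,B[:3,1],-n)
E
python3 - <<'E'
from st import *
st()
im,d,P=snap("wrist","w6.png");T=T_tool()
Q=(np.nan_to_num(P)-B[:3,3])@B[:3,:3]
# face outline re-check from this view: far (-x) edge of face and side edges, hole edges visible
on=(np.abs(Q[...,2]-.02)<.0025)&(np.abs(Q[...,0])<.08)&(np.abs(Q[...,1]+.02)<.12)
print(on.sum(),"face z",np.median(Q[on][:,2]),"x",np.percentile(Q[on][:,0],[.2,99.8]),"y",np.percentile(Q[on][:,1],[.2,99.8]))
q=Q[on];print(np.linalg.lstsq(np.c_[q[:,:2],np.ones(len(q))],q[:,2],rcond=None)[0])
for h in (.03,.022): print(h);move(goal(h))
E
```

```text
t 6.9 battery in bay mm [ 0.4 -1.6 89.8] y,tool->  [-0.002  1.    -0.003] [ 0.001 -0.003 -1.   ] F bay [-0.8 -0.7 -0.6] gap 0.14115882960886914
34565 face z 0.01992875536308399 x [-0.06529574  0.06453046] y [-0.12495654  0.08475942]
[ 3.61185717e-04 -2.71223968e-05  1.99299362e-02]
0.03
dp cm [0.31 6.06 0.08] rot deg [-0.    0.22 -0.14]
0.022
dp cm [0.31 6.86 0.08] rot deg [-0.    0.22 -0.14]
```

View pics/w6.png

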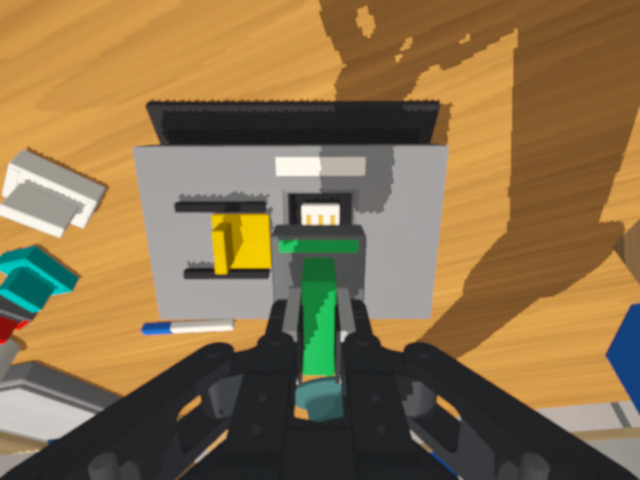

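Emit:
drive_tool --commands '[{"dp": [0.2, 3, 0], "rot": [0, 0.1, 0], "grip": 1}, {"dp": [0.2, 5.5, 0], "rot": [0, 0.1, 0], "grip": 1}, {"dp": [0.2, 6.2, 0], "rot": [0, 0.1, 0], "grip": 1}, {"dp": [0.2, 6.2, 0], "rot": [0, 0.1, 0], "grip": 1}, {"dp": [0.2, 6.2, 0], "rot": [0, 0.1, 0], "grip": 1}]'

```text
time_s: 7.45
ee_pos: [0.5658, -0.1698, 0.0975]
tcp_rot: [0.284, -0.489, 0.713, -0.414]
contact_force: [0.5, -0.0, -1.5]
finger_gap: 0.145
```

```bash
python3 - <<'E'
from st import *
st()
im,d,P=snap("wrist","w7.png");T=T_tool()
Q=(P-T[:3,3])@T[:3,:3]  # tool frame
hs=cv2.cvtColor(im,cv2.COLOR_RGB2HSV)
# refit face in tool frame
L=np.linalg.inv(B)[:3,:3]@P.reshape(-1,3).T; L=(L.T+np.linalg.inv(B)[:3,3]).reshape(P.shape)
on=(np.abs(L[...,2]-.02)<.003)&(np.abs(L[...,0])<.08)&(np.abs(L[...,1]+.02)<.12)
r=cv2.minAreaRect(Q[on][:,[0,2]].astype(np.float32)*1000);print("face in tool x,z",r, "x side edges",np.percentile(Q[on],[.2,99.8],axis=0).round(4),"depth",np.median(Q[on][:,1]))
print("expected: x -125..85 rel bay, -z: -65..65")
top=(np.abs(Q[...,1]+.010)<.003)&(np.abs(Q[...,0])<.035)&(np.abs(Q[...,2])<.045)
print("shoulder",np.percentile(Q[top],[.5,50,99.5],axis=0).round(4))
st()
for i in range(6): env.camera("wrist") if i==0 else 0; 
st()
for h in (.012,.006,.0): move(goal(h))
E
```

```text
t 7.45 battery in bay mm [-0.1 -0.2 31.6] y,tool->  [-0.001  1.    -0.002] [-0.005 -0.002 -1.   ] F bay [-1.1 -0.1 -1.1] gap 0.14516189076985767
face in tool x,z ((-19.911209106445312, -0.018096923828125), (211.42771911621094, 130.14834594726562), 0.38745883107185364) x side edges [[-0.1246  0.0197 -0.0637]
 [ 0.0848  0.0244  0.0649]] depth 0.02205667103869423
expected: x -125..85 rel bay, -z: -65..65
shoulder [[-0.0215 -0.0118 -0.0001]
 [ 0.0001 -0.0092  0.0213]
 [ 0.022  -0.0073  0.0318]]
t 7.5 battery in bay mm [-0.3 -0.  31.8] y,tool->  [-0.001  1.    -0.002] [-0.005 -0.002 -1.   ] F bay [ 0.3 -1.5 -1.6] gap 0.14237308327125173
t 7.55 battery in bay mm [-0.4  0.3 31.7] y,tool->  [-0.     1.    -0.002] [-0.005 -0.002 -1.   ] F bay [-0.7 -0.6 -1.7] gap 0.14267988243713992
dp cm [-0.02  1.97 -0.04] rot deg [-0.29  0.01 -0.12]
dp cm [-0.02  2.57 -0.04] rot deg [-0.29  0.01 -0.12]
dp cm [-0.02  3.17 -0.05] rot deg [-0.29  0.01 -0.12]
```

Battery and bay agree within 0.5 mm. Inserting.

Emit:
drive_tool --commands '[{"dp": [0, 0.6, 0], "rot": [-0.2, 0, 0], "grip": 1}, {"dp": [0, 1.1, 0], "rot": [-0.2, 0, 0], "grip": 1}, {"dp": [0, 1.5, 0], "rot": [-0.2, 0, 0], "grip": 1}, {"dp": [0, 2.0, 0], "rot": [-0.2, 0, 0], "grip": 1}, {"dp": [0, 2.4, 0], "rot": [-0.2, 0, 0], "grip": 1}, {"dp": [0, 2.4, 0], "rot": [-0.2, 0, 0], "grip": 1}]'

```text
time_s: 8.15
ee_pos: [0.5532, -0.1661, 0.0753]
tcp_rot: [0.282, -0.49, 0.714, -0.413]
contact_force: [-0.2, -0.4, -2.3]
finger_gap: 0.144
```

```bash
python3 -c "
from st import *
st(); move(goal(0)); move(goal(-.003))"
```

```text
t 8.15 battery in bay mm [0.2 0.8 5.7] y,tool->  [ 0.     1.    -0.002] [ 0.002 -0.002 -1.   ] F bay [-1.1  0.4 -2. ] gap 0.1437174196411287
dp cm [-0.08  0.57  0.02] rot deg [ 0.09 -0.02 -0.11]
dp cm [-0.08  0.87  0.02] rot deg [ 0.09 -0.02 -0.11]
```

Emit:
drive_tool --commands '[{"dp": [0, 0.2, 0], "rot": [0, 0, 0], "grip": 1}, {"dp": [0, 0.4, 0], "rot": [0, 0, 0], "grip": 1}, {"dp": [0, 0.6, 0], "rot": [0, 0, 0], "grip": 1}, {"dp": [0, 0.7, 0], "rot": [0, 0, 0], "grip": 1}, {"dp": [0, 0.7, 0], "rot": [0, 0, 0], "grip": 1}, {"dp": [0, 0.7, 0], "rot": [0, 0, 0], "grip": 1}]' --grip_force 110

```text
time_s: 8.75
ee_pos: [0.551, -0.1652, 0.071]
tcp_rot: [0.283, -0.49, 0.714, -0.413]
contact_force: [1.4, -1.3, 5.6]
finger_gap: 0.137
```

```bash
python3 -c "
from st import *
T=st(); im,d,P=snap('wrist','w8.png')
L=((P-B[:3,3])@B[:3,:3]); k=(np.abs(L[...,0]+.027)<.004)&(np.abs(L[...,1])<.019)
print('shoulder z in bay',k.sum(),np.nanpercentile(L[k][:,2],[10,50,90]))
f=(np.abs(L[...,0])<.05)&(np.abs(L[...,1]-.05)<.015);print('face',np.nanmedian(L[f][:,2])); st()"
```

```text
t 8.75 battery in bay mm [0.1 0.8 0.8] y,tool->  [ 0.     1.    -0.002] [-0.001 -0.002 -1.   ] F bay [1.3 0.7 5.7] gap 0.13702138554955107
shoulder z in bay 1386 [0.01966207 0.02061714 0.02145842]
face 0.09208558085337035
t 8.8 battery in bay mm [0.  0.8 0.9] y,tool->  [ 0.001  1.    -0.002] [-0.001 -0.002 -1.   ] F bay [ 1.9 -0.1  6.2] gap 0.13569227377379287
```

Emit:
drive_tool --commands '[{"dp": [0, 0.15, 0], "rot": [0, 0, 0], "grip": 1}, {"dp": [0, 0.3, 0], "rot": [0, 0, 0], "grip": 1}, {"dp": [0, 0.3, 0], "rot": [0, 0, 0], "grip": 1}, {"dp": [0, 0.3, 0], "rot": [0, 0, 0], "grip": 1}]'

```text
time_s: 9.2
ee_pos: [0.551, -0.1651, 0.0707]
tcp_rot: [0.283, -0.489, 0.713, -0.414]
contact_force: [3.7, -1.7, 16.7]
finger_gap: 0.135
```

```bash
python3 -c "
from st import *
T=st(); im,d,P=snap('wrist','w9.png')
L=((P-B[:3,3])@B[:3,:3]); k=(np.abs(L[...,0]+.027)<.004)&(np.abs(L[...,1])<.019)
print('shoulder z in bay',k.sum(),np.nanpercentile(L[k][:,2],[10,50,90]))
f=(np.abs(L[...,0]+.05)<.008)&(np.abs(L[...,1]-.03)<.015);print('face',np.nanmedian(L[f][:,2])); st()"
```

```text
t 9.2 battery in bay mm [-0.1  0.6  0.5] y,tool->  [ 0.     1.    -0.002] [-0.003 -0.002 -1.   ] F bay [ 4.9  0.3 16.5] gap 0.13452068058006963
shoulder z in bay 1386 [0.01937577 0.02029105 0.02114708]
face 0.020165955963876863
t 9.25 battery in bay mm [-0.1  0.7  0.5] y,tool->  [ 0.     1.    -0.002] [-0.003 -0.002 -1.   ] F bay [ 5.1  1.3 15.2] gap 0.13664039630043762
```

Emit:
drive_tool --commands '[{"dp": [0, 0.15, 0], "rot": [0, 0, 0], "grip": 1}, {"dp": [0, 0.3, 0], "rot": [0, 0, 0], "grip": 1}, {"dp": [0, 0.3, 0], "rot": [0, 0, 0], "grip": 1}, {"dp": [0, 0.3, 0], "rot": [0, 0, 0], "grip": 1}]'

```text
time_s: 9.65
ee_pos: [0.551, -0.1651, 0.0706]
tcp_rot: [0.284, -0.489, 0.713, -0.415]
contact_force: [5.0, -2.8, 26.8]
finger_gap: 0.134
```

```bash
python3 -c "
from st import *
T=st(); im,d,P=snap('wrist','w10.png')
L=((P-B[:3,3])@B[:3,:3]); k=(np.abs(L[...,0]+.027)<.004)&(np.abs(L[...,1])<.019)
print('shoulder z in bay',k.sum(),np.nanpercentile(L[k][:,2],[10,50,90]))
f=(np.abs(L[...,0]+.05)<.008)&(np.abs(L[...,1]-.03)<.015);print('face',np.nanmedian(L[f][:,2])); st()"
```

```text
t 9.65 battery in bay mm [-0.2  0.6  0.5] y,tool->  [ 0.     1.    -0.002] [-0.006 -0.002 -1.   ] F bay [ 8.4  0.9 26. ] gap 0.13434967836813183
shoulder z in bay 1386 [0.01932899 0.02025753 0.02112099]
face 0.020135501349275182
t 9.7 battery in bay mm [-0.2  0.6  0.4] y,tool->  [ 0.     1.    -0.002] [-0.006 -0.002 -1.   ] F bay [ 8.5  1.2 26.3] gap 0.13319794768076346
```

The battery is bottomed: force rose to 26 N with no further motion, and the shoulder depth matches the face to 0.1 mm. Next I unload, release and retreat.

Emit:
drive_tool --commands '[{"dp": [0, -0.4, 0], "rot": [0, 0, 0], "grip": 1}, {"dp": [0, -0.7, 0], "rot": [0, 0, 0], "grip": 1}, {"dp": [0, -0.7, 0], "rot": [0, 0, 0], "grip": 0.75}, {"dp": [0, -0.7, 0], "rot": [0, 0, 0], "grip": 0.75}, {"dp": [0, -0.7, 0], "rot": [0, 0, 0], "grip": 0.75}, {"dp": [0, -0.7, 0], "rot": [0, 0, 0], "grip": 0.75}, {"dp": [0, -2, 0], "rot": [0, 0, 0], "grip": 0.75}, {"dp": [0, -4, 0], "rot": [0, 0, 0], "grip": 0.75}, {"dp": [0, -7, 0], "rot": [0, 0, 0], "grip": 0.75}, {"dp": [0, -9, 0], "rot": [0, 0, 0], "grip": 1}, {"dp": [0, -9, 0], "rot": [0, 0, 0], "grip": 1}, {"dp": [0, -9, 0], "rot": [0, 0, 0], "grip": 1}]'

```text
time_s: 10.9
ee_pos: [0.5892, -0.1799, 0.1421]
tcp_rot: [0.282, -0.49, 0.714, -0.413]
contact_force: [-1.2, -0.0, -0.1]
finger_gap: 0.002
```

```bash
python3 - <<'E'
from st import *
st(); im,d,P=snap("wrist","w11.png")
L=(P-B[:3,3])@B[:3,:3]; hs=cv2.cvtColor(im,cv2.COLOR_RGB2HSV)
k=(np.abs(L[...,0]+.027)<.004)&(np.abs(L[...,1])<.019);f=(np.abs(L[...,0]+.05)<.008)&(np.abs(L[...,1]-.03)<.015)
print("shoulder",np.nanpercentile(L[k][:,2],[5,50,95]),"face",np.nanmedian(L[f][:,2]))
g=(hs[...,0]>50)&(hs[...,0]<75)&(hs[...,1]>110)&(L[...,2]>.044)&(L[...,2]<.055)&(np.abs(L[...,1])<.03)
print("fin top in bay",np.percentile(L[g],[1,50,99],axis=0).round(4))
y=(hs[...,0]>17)&(hs[...,0]<30)&(hs[...,1]>150)&(L[...,2]>.044)&(L[...,1]<-.03)&(L[...,1]>-.1)
print("tab top",y.sum(),np.percentile(L[y],[1,50,99],axis=0).round(4))
# finger geometry in tool frame
T=T_tool();Q=(P-T[:3,3])@T[:3,:3]; gr=(np.abs(Q[...,0])<.03)&(np.abs(Q[...,2])<.03)&(Q[...,1]<.02)
for a in np.arange(-.06,.011,.005):
    b=gr&(np.abs(Q[...,1]-a)<.0025); 
    if b.sum()>5: print(a.round(3),b.sum(),np.percentile(Q[b][:,0],[1,99]).round(4),np.percentile(Q[b][:,2],[50,99]).round(4))
for yy,h in ((-.105,.06),(-.105,.007),(-.085,.007),(-.06,.007)): move(goal(h,0,yy))
E
```

```text
t 10.9 battery in bay mm [ 0.1  0.9 82.9] y,tool->  [ 0.     1.    -0.002] [ 0.001 -0.002 -1.   ] F bay [ 0.9  0.5 -0.6] gap 0.0022992920337340495
shoulder [0.01924898 0.02048123 0.04249958] face 0.020214459968565256
fin top in bay [[-0.0233 -0.0054  0.0451]
 [-0.0032  0.0011  0.0478]
 [ 0.0196  0.008   0.0493]]
tab top 614 [[-0.0148 -0.0691  0.0443]
 [-0.0007 -0.0648  0.0472]
 [ 0.0144 -0.0613  0.0487]]
-0.06 446 [-0.02    0.0206] [0.0127 0.0147]
-0.055 827 [-0.0057  0.0067] [0.0083 0.0127]
-0.05 447 [-0.0128  0.0139] [0.0116 0.0127]
-0.045 497 [-0.0128  0.0138] [0.0087 0.0127]
-0.04 420 [-0.0127  0.0138] [0.0112 0.0126]
-0.035 403 [-0.0129  0.0137] [0.0086 0.0125]
-0.03 360 [-0.0127  0.0137] [0.0114 0.0126]
-0.025 190 [-0.0109  0.012 ] [0.0119 0.0126]
dp cm [-10.59   2.21   0.04] rot deg [ 0.17 -0.02 -0.1 ]
dp cm [-10.58   7.51   0.05] rot deg [ 0.17 -0.02 -0.1 ]
dp cm [-8.58  7.51  0.05] rot deg [ 0.17 -0.02 -0.1 ]
dp cm [-6.08  7.5   0.05] rot deg [ 0.17 -0.02 -0.1 ]
```

View pics/w11.png

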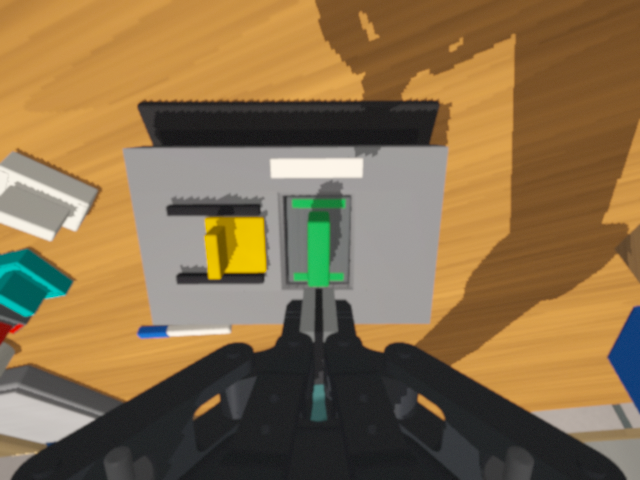

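The picture shows the battery flush in the bay at (318,240) with the latch still open, tab at (212,250). The tips are measured about 23 mm behind the TCP and the shut fingers are ±13.5 mm wide. I'll push the tab from its -y side.

Emit:
drive_tool --commands '[{"dp": [-4, 0, 0], "rot": [0, 0, 0], "grip": 1}, {"dp": [-8, 0, 0], "rot": [0, 0, 0], "grip": 1}, {"dp": [-10.2, 1.5, 0], "rot": [0, 0, 0], "grip": 1}, {"dp": [-10.2, 4.5, 0], "rot": [0, 0, 0], "grip": 1}, {"dp": [-10.2, 6.8, 0], "rot": [0, 0, 0], "grip": 1}, {"dp": [-10.2, 8, 0], "rot": [0, 0, 0], "grip": 1}, {"dp": [-10.2, 8, 0], "rot": [0, 0, 0], "grip": 1}, {"dp": [-10.2, 8, 0], "rot": [0, 0, 0], "grip": 1}]'

```text
time_s: 11.75
ee_pos: [0.5889, -0.071, 0.0728]
tcp_rot: [0.282, -0.49, 0.714, -0.413]
contact_force: [0.2, -0.8, 0.4]
finger_gap: 0.001
```

```bash
python3 -c "
from st import *
st(); [move(goal(0,0,y)) for y in (-.1,-.08,-.058)]"
```

```text
t 11.75 battery in bay mm [  -0.2 -100.8    3.4] y,tool->  [ 0.001  1.    -0.002] [ 0.001 -0.002 -1.   ] F bay [-0.2  0.7  0.6] gap 0.0006207913946766256
dp cm [ 0.08  0.34 -0.02] rot deg [ 0.06 -0.06 -0.12]
dp cm [ 2.08  0.34 -0.02] rot deg [ 0.06 -0.06 -0.12]
dp cm [ 4.28  0.34 -0.02] rot deg [ 0.06 -0.06 -0.12]
```

Emit:
drive_tool --commands '[{"dp": [1, 0.2, 0], "rot": [0, 0, 0], "grip": 1}, {"dp": [1.7, 0.2, 0], "rot": [0, 0, 0], "grip": 1}, {"dp": [2.2, 0.2, 0], "rot": [0, 0, 0], "grip": 1}, {"dp": [2.7, 0.2, 0], "rot": [0, 0, 0], "grip": 1}, {"dp": [3.2, 0.2, 0], "rot": [0, 0, 0], "grip": 1}, {"dp": [3.7, 0.2, 0], "rot": [0, 0, 0], "grip": 1}, {"dp": [4.1, 0.2, 0], "rot": [0, 0, 0], "grip": 1}, {"dp": [4.1, 0.2, 0], "rot": [0, 0, 0], "grip": 1}, {"dp": [4.1, 0.2, 0], "rot": [0, 0, 0], "grip": 1}]'

```text
time_s: 12.65
ee_pos: [0.5729, -0.1084, 0.0711]
tcp_rot: [0.282, -0.49, 0.714, -0.413]
contact_force: [2.1, 2.0, 1.0]
finger_gap: -0.001
```

```bash
cat > latch.py <<'E'
from st import *
st(); im,d,P=snap("wrist","w_latch.png")
L=(P-B[:3,3])@B[:3,:3]; hs=cv2.cvtColor(im,cv2.COLOR_RGB2HSV)
Y=(hs[...,0]>17)&(hs[...,0]<30)&(hs[...,1]>150)&(np.abs(L[...,0])<.03)&(L[...,1]<.0)&(L[...,1]>-.1)
y=Y&(L[...,2]>.044); print("tab top",y.sum(),np.percentile(L[y],[1,50,99],axis=0).round(4))
y=Y&(L[...,2]<.03)&(L[...,2]>.022); print("plate",y.sum(),np.percentile(L[y],[1,50,99],axis=0).round(4))
k=(np.abs(L[...,0]+.027)<.004)&(np.abs(L[...,1])<.019);f=(np.abs(L[...,0]+.05)<.008)&(np.abs(L[...,1]-.03)<.015)
print("shoulder",np.nanpercentile(L[k][:,2],[5,50,95]),"face",np.nanmedian(L[f][:,2]))
E
python3 latch.py
```

```text
t 12.65 battery in bay mm [  0.2 -60.2   1.1] y,tool->  [ 0.     1.    -0.002] [ 0.001 -0.002 -1.   ] F bay [-0.6 -2.6  1.5] gap -0.0009303620339987434
tab top 942 [[-0.0151 -0.0463  0.0443]
 [-0.0072 -0.0417  0.0473]
 [ 0.0074 -0.0381  0.0727]]
plate 4729 [[-0.0201 -0.0511  0.0231]
 [-0.0062 -0.0263  0.0255]
 [ 0.0188 -0.0125  0.0279]]
shoulder [0.01928529 0.02070707 0.0450432 ] face 0.019979397961951736
```

The tab is at -42 mm, so latch travel is about 28 mm. I'll nudge it 3 mm further to find the stop, then retreat.

Emit:
drive_tool --commands '[{"dp": [0.2, 0, 0], "rot": [0, 0, 0], "grip": 1}, {"dp": [0.3, 0, 0], "rot": [0, 0, 0], "grip": 1}, {"dp": [0.3, 0, 0], "rot": [0, 0, 0], "grip": 1}]'

```text
time_s: 13.0
ee_pos: [0.5729, -0.1085, 0.0711]
tcp_rot: [0.284, -0.489, 0.714, -0.412]
contact_force: [3.5, 5.8, 0.8]
finger_gap: -0.001
```

Emit:
drive_tool --commands '[{"dp": [-1, 0, 0], "rot": [0, 0, 0], "grip": 1}, {"dp": [-2.5, 0, 0], "rot": [0, 0, 0], "grip": 1}, {"dp": [-2.5, -3, 0], "rot": [0, 0, 0], "grip": 1}, {"dp": [-2.5, -7, 0], "rot": [0, 0, 0], "grip": 1}, {"dp": [-1, -10, 0], "rot": [0, 0, 0], "grip": 1}, {"dp": [1, -10, 0], "rot": [0, 0, 0], "grip": 1}, {"dp": [1, -10, 0], "rot": [0, 0, 0], "grip": 1}, {"dp": [1, -10, 0], "rot": [0, 0, 0], "grip": 1}]'

```text
time_s: 13.8
ee_pos: [0.6138, -0.1382, 0.1563]
tcp_rot: [0.281, -0.49, 0.715, -0.412]
contact_force: [-0.3, 0.7, 0.9]
finger_gap: -0.0
```

```bash
python3 latch.py
```

```text
t 13.8 battery in bay mm [  0.4 -46.8  99.3] y,tool->  [ 0.001  1.    -0.002] [ 0.004 -0.002 -1.   ] F bay [ 0.9 -0.5  0.5] gap -0.00042634870247963084
tab top 502 [[-0.0149 -0.0453  0.0456]
 [-0.0009 -0.0419  0.0473]
 [ 0.0142 -0.0378  0.0489]]
plate 2327 [[-0.0198 -0.0511  0.0232]
 [-0.0019 -0.0282  0.0256]
 [ 0.0216 -0.0123  0.0274]]
shoulder [0.01933338 0.0205656  0.04304616] face 0.02004636606274198
```

View pics/w_latch.png

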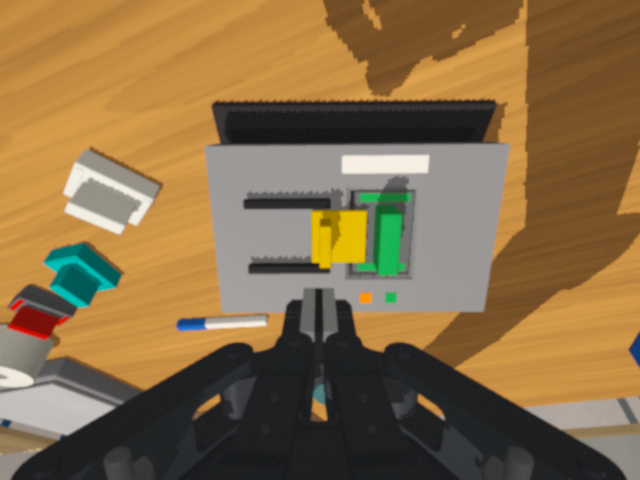

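The latch plate at (340,237) overlaps the battery's shoulder, the battery is flush and the arm is clear. Handing in.

```bash
python3 -c "
from cell import env
print(env.close_job())"
```

```text
the job is handed in; nothing more can be done
None
```

The charged battery is pressed home in the bay and the yellow latch is fully across over it. The job was handed in at about 14 s of robot time, and no verdict is reported.

**Checks on the battery and latch:**
- **Battery seated:** pressing at 26 N gave no further motion. Its shoulders measured 20.3–20.6 mm above the recess floor against 20.0–20.2 mm for the face, so it is within about 0.5 mm of flush. It sat within about 1 mm of the bay's centre.
- **Latch order:** the latch was still at about 5 mm when the battery went home.
- **Latch across:** afterwards its tab measured at -42 mm, which is about 28 mm of travel, and an extra push met the end stop.
- **Robot clear:** the tool was about 10 cm off the dock with no contact force at hand-in.
- **Other things:** I did not re-measure the flat battery, the tape or the carton. The arm never worked near them.

**One thing disagreed with the description:** the first grasp closed just above the fin and held nothing. The shut fingertips measured about 23 mm behind the reported TCP, where the stated nose length puts them 11 mm ahead of it. I re-gripped 25 mm lower, and everything after that fitted the measured geometry.

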